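Show the class the first 20 ml of the burette scale

TASK

Show the students the first 20 ml on the 50 ml burette that lies in the white notched rack: with the fingertips pointing straight down and close over the glass (within about 2 cm, not touching it), pause for a second at the zero mark, the first bold ring from the open end, then run slowly, over several seconds, along the scale past the 10 ml ring to the 20 ml mark, the third bold ring. Finish there, still pointing at the 20 ml mark; do not touch, lift or shift any of the glassware or the rack.

Things in the scene. Friction and masses are not known exactly. Their poses are not given: they have to be found in the camera images.
- burette: 50 ml burette lying loose in one of the three notches (which varies), scale up: glass tube 13.5 mm thick, 600 mm long, tap with white key and jet at one end. Dark marks on a white stripe, 10 mm per ml: short ticks, bars each 5 ml, bold rings each 10 ml. Origin on the tube's axis at the 10 ml ring, 54.5 mm above the bench; x along the tube to the tap (robot's right), z up; open end at x = -160 mm
- mark_0ml (a point): the zero mark: first bold ring from the open end, 60 mm from that end. Point on the top of the glass, about 61 mm above the bench; axes as the burette's. The marks are printed: nothing stands above the glass
- mark_5ml (a point): the 5 ml mark (longer bar), point on the top of the glass, 50 mm from the zero mark
- mark_10ml (a point): the 10 ml mark (second bold ring), point on the top of the glass, 100 mm from the zero mark
- mark_15ml (a point): the 15 ml mark (longer bar), point on the top of the glass, 150 mm from the zero mark
- mark_20ml (a point): the 20 ml mark (third bold ring), point on the top of the glass, 200 mm from the zero mark
- rack: horizontal rack, fixed: two white notched supports (18 mm thick, 176 mm wide, 56 mm high, lower than the top of the burette; feet 30 x 190 mm) joined by two flat strips. Origin on the bench under the middle notch; x as the burette's; supports at x = -130 and +270 mm, V notches at y = -55, 0 and +55 mm
- pipette: 50 ml bulb pipette, loose in another notch: glass stem 8 mm thick, 590 mm long, bulb 23 mm thick from x = 60 to 190 mm; one ring mark, no scale, no tap. Origin on its axis, 180 mm from its upper end, about 51 mm above the bench (top of the bulb 62 mm); x as the burette's
- tubing: plain glass tube without marks, 10 mm in diameter, 500 mm long, loose in the third notch. Origin on its axis, 170 mm from one end, about 52 mm above the bench; x along it as the burette's
- flask: conical glass flask standing on the bench, 84 mm in diameter at the foot, 122 mm high; origin at the centre of its foot
- beaker: glass beaker standing on the bench, 68 mm in diameter, 85 mm high; origin at the centre of its foot

How it is judged:
By the outcome, as a careful person would: the job done as asked, in the order asked, and still so for the second after the job is handed in, with the robot touching nothing.
It also fails if it takes over 45 s, if anything falls off the work surface, if the arm or the gripper's body presses on something with over 40 N, if the wrist force passes 120 N, or if a joint passes its speed limit or range.

ROBOT

A 6-joint arm with a two-finger parallel gripper is mounted at the origin on the work surface. World frame = base frame: x ahead of the robot, y to its left, z up, the work surface at z = 0. Lengths are in m, angles in rad, forces in N, time in s.
With the tool pointing down it reaches from about 0.35 to 0.85 m from the base axis. Payload 8.1 kg.
Tool frame: the origin (TCP) lies at the very end of the fingers, on their centre line; the grasp point (between the pads) lies behind it (env.pinch_z is the z of the grasp point in the tool frame, in m); z points along the fingers, y is the direction in which the jaws open and shut (so a half turn about z gives the same grasp; the last joint's range is limited). The gripper opens to 93 mm and grips with 3 to 60 N. Pads are 15 mm wide; open, the fingers measure 128 mm over their backs; the gripper's body (75 mm by 188 mm) begins 65 mm behind the grasp point.
Start: joints at [1.2, 0.13, 1.488, -0, 1.523, -0.085], TCP at [0.169, 0.576, 0.219] pointing down, gripper open.
Joint ranges: [-2.96, 2.96], [-0.89, 2.26], [0.02, 2.5], [-1.34, 4.48], [0, 2.73], [-2.66, 2.66]. Speed limits (rad/s): [2.39, 2.39, 2.79, 3.14, 3.14, 3.14].

INTERFACE

Orientations are given as a unit quaternion [w, x, y, z].
In Python, from workcell import env gives the robot as it stands.
- The arm moves only by the tool move_arm, never from a script. Its argument "steps" is a list of rows, each a list of 7 numbers: the turn, a rotation vector about the tool's x, y, z in units of 10 degrees (1.0 is 10 degrees), then the shift along the tool's x, y, z in units of 30 mm (1.0 is 30 mm), then the opening, from 0 (shut) to 1 (fully open). A call has 1 to 5 rows; each row is the pose to reach, as a shift and turn from the pose measured when the call began, along the tool's axes at that moment; what a row does not reach only later rows make up. A row lasts 1/8 s, in which the tool goes at most 62.5 mm and 10.7 degrees, less where a joint would pass 70% of its speed; a pose out of reach is approached as far as the arm can. A call with a gripper value outside its range is refused whole. The fingers move at their own pace and stop on an object; the grip force is fixed at half the most. Time passes only in rows, so rows that repeat a pose let the fingers close. It gives the time, the measured TCP pose, the force and the opening at its end, in the units of the state.
- env.state(): the state, without advancing time (a new reading comes with each control period).
- env.get_image(name): name is "side" or "top" or "wrist"; returns a dict with "img" (420x560x3 uint8, blue, green, red), "fx", "fy", "cx", "cy" (pixels), "position" and "rotation" of the camera in the world. Camera axes: x right, y down, z forward; pixel columns grow to the right and rows downward; lengths in m; the calibration is good to about 2 mm. A picture is of the moment at which its call begins. There is no depth.
- env.finish_job(): hands the job in, once; it reports no verdict.
Trained networks look in a picture, given as the dict that the camera call returned (one of the last four; its "shot" number tells which), for a name from the list of things; names that differ only in an ending like _2 or _b are one class to them, and where a whole thing is asked for, a point or a joint stands for the part that bears it (a point fixed in the world has none). Each returns a list of dicts, best first, with "p" (0 to 1); they miss things now and then, are a little off and sometimes report something else, mostly with a low value. They report only what shows in the picture. A call takes as long as a camera call.
- env.spot_in(picture, name): "position" ([x, y, z] in m, in world coordinates, good to about 4 mm: the middle of the surface that is visible of it).
- env.masks_of(picture, name): "mask" (420x560 bool, what is visible of it).
- env.mark_of(picture, name): "position" ([x, y, z] in m, in world coordinates, good to about 4 mm: a listed point, or the origin of a listed thing).
The state is a dict: "time": time; "joints": joint angles; "joint_velocities": joint speeds; "joint_torque": joint torques, N m; "eef_pos": TCP position; "ee_rot": TCP orientation; "contact_force": force on the tool from outside, world axes, zero at the start; "moment": the same for the moment, N m; "finger_gap": finger opening in m.
Only numpy, scipy, OpenCV 4.12 (cv2) and the standard library are available. Lean on these libraries where they do the work, as an engineer would, in place of code of your own. Each camera call takes 0.05 s, during which the arm holds its last target.

## Working session

There is one attempt and no reset: what is moved stays moved. The work goes in short steps, Python scripts to look and compute and a tool call to move; the robot and the scene stay as the last step left them, time stands still between calls to the robot, and variables do not carry over. Pictures are saved under pics/ and viewed, and the job is handed in when it is done.

Besides the shell and the picture viewer there is one more tool, called after ">>>" as name([rows], argument=value, ...), one row to a line, values as JSON. move_arm: Moves the arm, as the interface text tells. Its arguments: {"type":"object","properties":{"steps":{"type":"array","items":{"type":"array","items":{"type":"number"}}}},"required":["steps"]}

```bash
mkdir -p pics; ls; python3 - <<'E'
from workcell import env
import cv2
s=env.state();print({k:s[k] for k in('time','eef_pos','ee_rot','finger_gap')},env.pinch_z)
for n in('top','side','wrist'):
    p=env.get_image(n);cv2.imwrite(f'pics/{n}0.png',p['img']);print(n,p['shot'],p['position'],p['fx'])
    for m in('mark_0ml','mark_10ml','mark_20ml','burette','rack','pipette','tubing','flask','beaker'):
        print(m,[(x['position'],x['p']) for x in env.mark_of(p,m)[:2]])
E
```

```text
pics
{'time': 0.0, 'eef_pos': array([0.16890718, 0.57513108, 0.21758969]), 'ee_rot': array([-1.96661241e-04,  1.42388557e-01,  9.89810406e-01, -9.06140028e-04]), 'finger_gap': 0.09290630146261734} -0.0188
top 1 [0.53723893 0.15263636 0.73143292] 386.7103804357262
mark_0ml [([0.507, 0.1227, 0.0633], 0.9), ([0.4953, 0.0758, 0.0633], 0.72)]
mark_10ml [([0.4677, -0.0759, 0.0593], 0.63), ([0.492, 0.0289, 0.0659], 0.61)]
mark_20ml [([0.4688, -0.0787, 0.059], 0.76), ([0.4779, -0.0269, 0.0608], 0.4)]
burette [([0.4929, 0.0246, 0.0549], 0.84)]
rack []
pipette [([0.541, 0.026, 0.05], 0.74)]
tubing [([0.5942, 0.0098, 0.051], 0.85)]
flask [([0.561, 0.3961, 0.0009], 0.75), ([0.597, 0.0074, 0.0536], 0.66)]
beaker [([0.7773, 0.0595, -0.0006], 0.92), ([0.5961, 0.0075, 0.0531], 0.71)]
side 2 [-0.02877265 -0.56848307  0.66370989] 515.8532355425044
mark_0ml [([0.5094, 0.1236, 0.06], 0.85)]
mark_10ml [([0.4894, 0.0215, 0.0609], 0.97), ([0.4716, -0.0714, 0.0645], 0.38)]
mark_20ml [([0.4709, -0.0672, 0.0648], 0.57)]
burette [([0.4888, 0.0281, 0.052], 0.95)]
rack [([0.4712, -0.0708, 0.0654], 0.42)]
pipette [([0.5429, 0.0296, 0.0503], 0.56), ([0.4882, 0.027, 0.0527], 0.33)]
tubing [([0.5975, 0.0078, 0.0532], 0.87), ([0.496, 0.0787, 0.061], 0.64)]
flask []
beaker [([0.7688, 0.0589, -0.0011], 0.61)]
wrist 3 [0.09816598 0.59643483 0.38368769] 365.2350064711204
mark_0ml []
mark_10ml []
mark_20ml []
burette []
rack []
pipette []
tubing []
flask []
beaker []
```

View pics/top0.png

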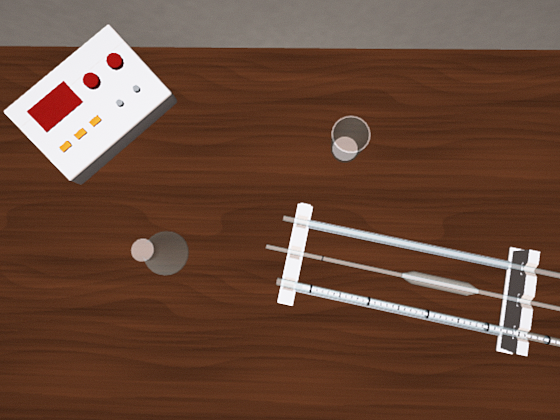

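View pics/side0.png

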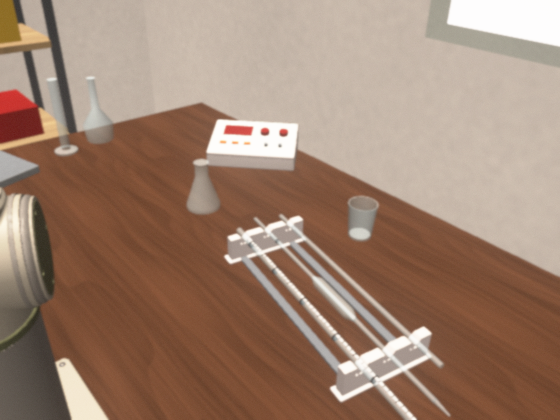

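Top view: the burette is the nearest of the three, with rings at about (310,289), (369,301) and (428,314). I'll zoom in and deproject these.

```bash
cat > h.py <<'E'
import numpy as np
def dep(p,u,v,z):
    R=np.array(p['rotation']);
    if R.ndim==1:
        from scipy.spatial.transform import Rotation as Q; R=Q.from_quat(R[[1,2,3,0]]).as_matrix()
    d=R@np.array([(u-p['cx'])/p['fx'],(v-p['cy'])/p['fy'],1]);o=np.array(p['position'])
    return o+d*(z-o[2])/d[2]
def proj(p,X):
    R=np.array(p['rotation']);
    if R.ndim==1:
        from scipy.spatial.transform import Rotation as Q; R=Q.from_quat(R[[1,2,3,0]]).as_matrix()
    c=R.T@(np.array(X)-p['position']);return p['fx']*c[0]/c[2]+p['cx'],p['fy']*c[1]/c[2]+p['cy']
E
python3 - <<'E'
from workcell import env
import cv2,numpy as np,pickle
p=env.get_image('top');s=env.get_image('side')
pickle.dump((p,s),open('p.pkl','wb'))
from h import *
a=cv2.resize(p['img'][270:340,265:445],None,fx=4.4,fy=4.4,interpolation=cv2.INTER_CUBIC)
b=cv2.resize(s['img'][220:380,220:380],None,fx=3.6,fy=3.6,interpolation=cv2.INTER_CUBIC)
cv2.imwrite('pics/za.png',a);cv2.imwrite('pics/zb.png',b)
for u,v in((310,289),(369,301),(428,314),(488,327)):print(dep(p,u,v,.061))
E
```

```text
[0.50456435 0.12356157 0.061     ]
[0.48712356 0.02380314 0.061     ]
[ 0.46831861 -0.07436397  0.061     ]
[ 0.44986017 -0.17259622  0.061     ]
```

View pics/za.png

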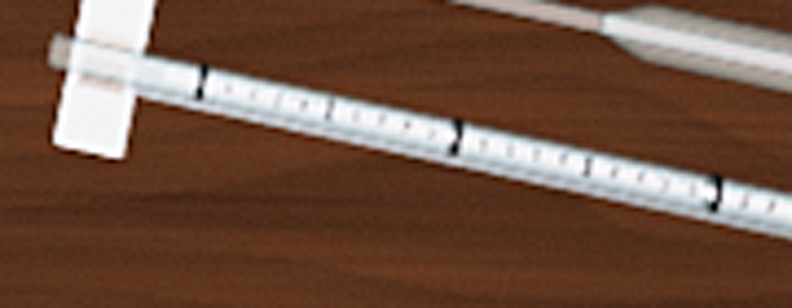

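View pics/zb.png

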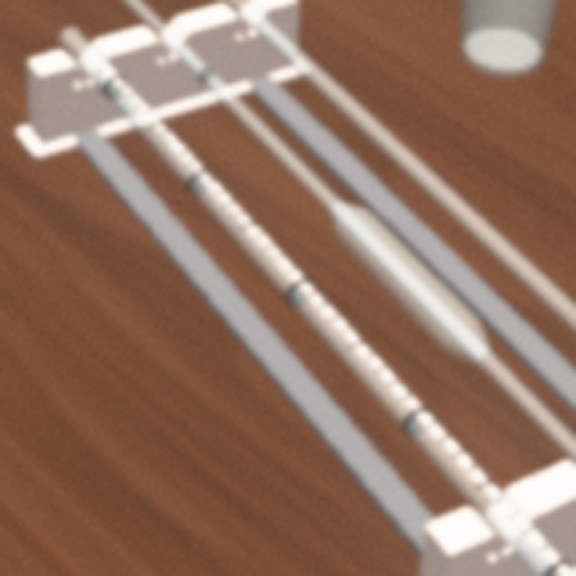

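```bash
cat > goal.py <<'E'
import numpy as np,pickle
from h import *
E
python3 - <<'E'
from workcell import env
import pickle,numpy as np
from h import *
p,s=pickle.load(open('p.pkl','rb'))
T=[(310.4,288.0),(368.4,300.7),(427.2,313.2)];S=[(249.6,244.1),(273.5,269.9),(301.3,300.8)]
for t in T:print('top',dep(p,*t,.060).round(4))
for t in S:print('side',dep(s,*t,.058).round(4))
from scipy.spatial.transform import Rotation as Q
q=env.state()['ee_rot'];print(Q.from_quat(q[[1,2,3,0]]).as_matrix().round(3))
E
```

```text
top [0.5062 0.1229 0.06  ]
top [0.4875 0.0246 0.06  ]
top [ 0.4695 -0.0734  0.06  ]
side [0.4984 0.1231 0.058 ]
side [0.4814 0.0266 0.058 ]
side [ 0.4627 -0.0721  0.058 ]
[[-0.959  0.282 -0.   ]
 [ 0.282  0.959  0.   ]
 [ 0.     0.    -1.   ]]
```

>>> move_arm([
  [0,0,-0.54,-1.5,-1.13,0,0],
  [0,0,-0.54,-3,-2.26,0,0],
  [0,0,-0.54,-4.5,-3.38,0,0],
  [0,0,-0.54,-6,-4.5,0,0],
  [0,0,-0.54,-7.5,-5.64,0,0],
])

```text
time: 2.22
eef_pos: [0.3382, 0.3485, 0.2189]
ee_rot: [0.0, 0.095, 0.995, 0.0]
contact_force: [1.0, 0.1, -0.4]
finger_gap: 0.0477
```

```bash
cat > d.py <<'E'
import sys,numpy as np
from workcell import env
from scipy.spatial.transform import Rotation as Q
g=np.array([float(x) for x in sys.argv[1:4]])
s=env.state();q=s['ee_rot'];R=Q.from_quat(q[[1,2,3,0]]).as_matrix()
print('t',s['time'],'pos',s['eef_pos'].round(4),'shift',(R.T@(g-s['eef_pos'])/.03).round(3))
u=np.array([.0365,.196,0]);u/=np.linalg.norm(u)
G=np.column_stack([np.cross(u,[0,0,-1]),u,[0,0,-1]]);print('turn',(np.degrees(Q.from_matrix(R.T@G).as_rotvec())/10).round(3),'F',s['contact_force'].round(1),s['finger_gap'])
E
python3 d.py .506 .123 .12
```

```text
t 2.225 pos [0.3382 0.3485 0.2189] shift [-6.919 -6.317  3.296]
turn [ 0.003  0.003 -0.041] F [ 1.   0.1 -0.4] 0.04774424684016428
```

>>> move_arm([
  [0,0,0,-1.5,-1.4,0,0],
  [0,0,0,-3,-2.8,0.5,0],
  [0,0,-0.04,-4.5,-4.1,1.5,0],
  [0,0,-0.04,-6,-5.5,2.4,0],
  [0,0,-0.04,-6.92,-6.32,3.3,0],
])

```text
time: 2.85
eef_pos: [0.5077, 0.1209, 0.1199]
ee_rot: [0.001, 0.093, 0.996, 0.0]
contact_force: [-1.5, 0.4, -0.5]
finger_gap: 0.0013
```

```bash
python3 d.py .506 .123 .073; python3 - <<'E'
from workcell import env
import cv2,numpy as np
from h import *
for n in('wrist','top','side'):
    p=env.get_image(n);im=p['img'].copy()
    e=env.state()['eef_pos']
    print(n,'tcp',proj(p,e),'marks',[np.round(proj(p,x)) for x in((.506,.123,.061),(.4875,.0246,.061),(.4695,-.0734,.061))])
    cv2.imwrite(f'pics/{n}1.png',im)
E
```

```text
t 2.85 pos [0.5077 0.1209 0.1199] shift [0.071 0.056 1.563]
turn [ 0.007  0.015 -0.007] F [-1.5  0.4 -0.5] 0.0013199639820605784
wrist tcp (np.float64(274.2286696421533), np.float64(263.3903651346417)) marks [array([285., 226.]), array([130., 226.]), array([-25., 226.])]
top tcp (np.float64(314.52830470048593), np.float64(290.21385991949205)) marks [array([310., 288.]), array([369., 301.]), array([427., 313.])]
side tcp (np.float64(252.80562492389078), np.float64(218.72627131722)) marks [array([253., 242.]), array([277., 268.]), array([305., 298.])]
```

View pics/wrist1.png

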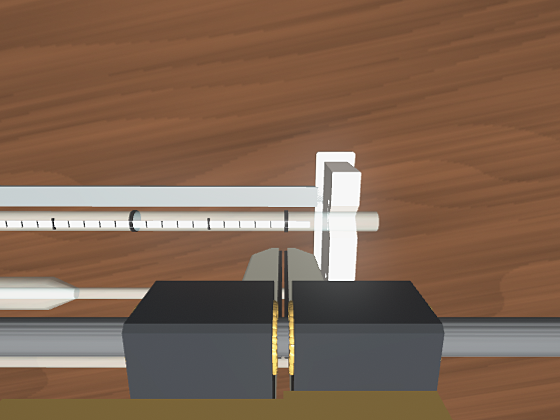

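View pics/side1.png

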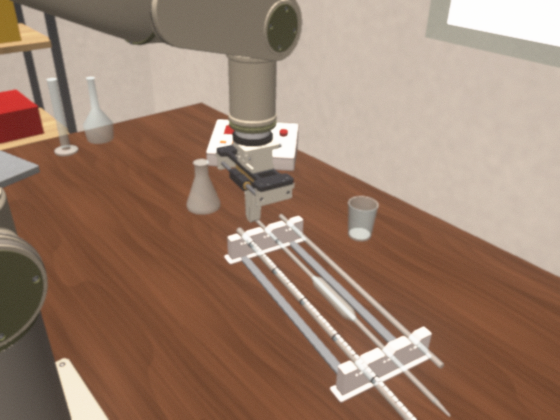

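Wrist view: zero ring at (286,220), 10 ml ring at (134,220), with the closed fingertips at about x=283. The burette appears about 3 mm nearer the robot than I predicted. The arm may still have been settling, so I'll measure again.

```bash
python3 - <<'E'
from workcell import env
import cv2,numpy as np
from h import *
p=env.get_image('wrist');e=env.state();print(e['time'],e['eef_pos'].round(4),p['position'])
print('tcp',proj(p,e['eef_pos']))
im=p['img'];cv2.imwrite('pics/w2.png',cv2.resize(im[190:290,110:380],None,fx=2.9,fy=2.9,interpolation=cv2.INTER_CUBIC))
for m in('mark_0ml','mark_10ml'):
    for x in env.mark_of(p,m)[:1]:print(m,x['position'],x['p'],proj(p,x['position']))
E
python3 d.py .504 .123 .073
```

```text
3.05 [0.5056 0.1222 0.1191] [0.43322133 0.13461388 0.28297816]
tcp (np.float64(285.7411219793787), np.float64(267.8832222280502))
mark_0ml [0.505, 0.1222, 0.0568] 0.64 (np.float64(284.833776562403), np.float64(227.32700771932411))
mark_10ml [0.488, 0.0239, 0.0603] 0.74 (np.float64(129.498282619606), np.float64(231.51673284245953))
t 3.15 pos [0.5061 0.1237 0.1207] shift [ 0.069 -0.036  1.591]
turn [0.007 0.008 0.001] F [-0.4 -0.5  0.3] 0.000811615520590113
```

View pics/w2.png

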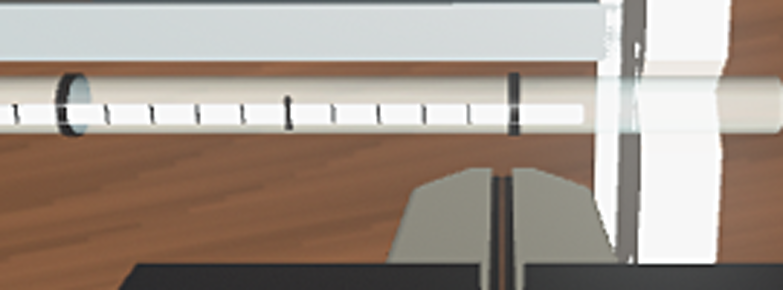

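```bash
python3 - <<'E'
from workcell import env
from h import *
p=env.get_image('wrist')
for u,v,z in((287,229,.061),(287,226,.0585),(134.5,229,.061),(134.5,226,.0585)):print(dep(p,u,v,z).round(4))
print(dep(p,283,248,.12).round(4))
E
python3 d.py .505 .123 .073
```

```text
[0.5071 0.1263 0.061 ]
[0.5059 0.1266 0.0585]
[0.489  0.0294 0.061 ]
[0.4876 0.0288 0.0585]
[0.4969 0.1255 0.12  ]
t 3.2 pos [0.5063 0.1239 0.1211] shift [ 0.04  -0.041  1.602]
turn [0.008 0.012 0.005] F [-0.3  0.4  0.5] 0.00010031865262265661
```

>>> move_arm([
  [0,0,0,0.01,0,0.4,0],
  [0,0,0,0.01,0,0.8,0],
  [0,0,0,0.01,0,1.2,0],
  [0,0,0,0.01,0,1.53,0],
  [0,0,0,0.01,0,1.53,0],
])

```text
time: 3.82
eef_pos: [0.5051, 0.1239, 0.0737]
ee_rot: [-0.0, 0.091, 0.996, 0.0]
contact_force: [0.7, -0.3, 0.6]
finger_gap: 0.0005
```

```bash
python3 - <<'E'
from workcell import env
import cv2
from h import *
o=[]
for n in('wrist','side'):
    p=env.get_image(n);e=env.state()['eef_pos'];print(e.round(4),proj(p,e))
    r=p['img'][190:290,190:380] if n=='wrist' else p['img'][200:290,210:381]
    o.append(cv2.resize(r,(560,295),interpolation=cv2.INTER_CUBIC))
cv2.imwrite('pics/z3.png',cv2.vconcat(o))
E
python3 d.py .506 .124 .074
```

```text
[0.5057 0.124  0.0745] (np.float64(283.1309336072866), np.float64(268.37852816958775))
[0.5061 0.124  0.0751] (np.float64(252.25203063063563), np.float64(235.64106442010205))
t 3.925 pos [0.5061 0.124  0.0751] shift [ 0.004 -0.002  0.037]
turn [0.008 0.011 0.005] F [-1.1  0.3 -0.1] 0.00032406098492871664
```

View pics/z3.png

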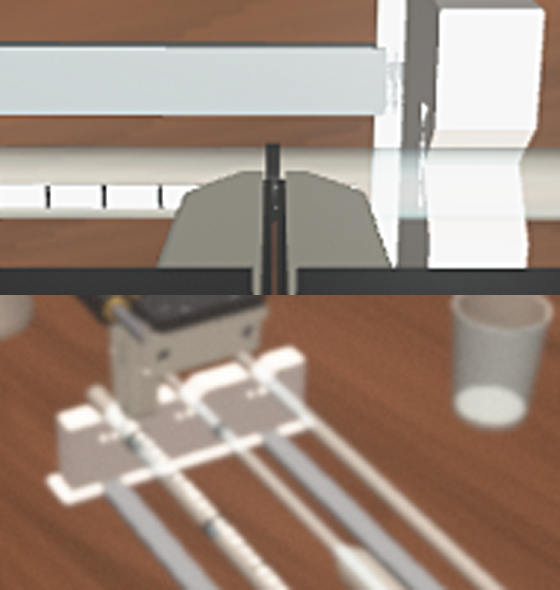

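The zero ring lies exactly in line with the finger gap, and the tip is about 13 mm above the glass. Next is the pause, then the run.

>>> move_arm([
  [0,0,0,0,0,0,0],
  [0,0,0,0,0,0,0],
  [0,0,0,0,0,0,0],
  [0,0,0,0,0,0,0],
  [0,0,0,0,0,0,0],
])

```text
time: 4.55
eef_pos: [0.5061, 0.124, 0.0752]
ee_rot: [0.001, 0.091, 0.996, 0.001]
contact_force: [-0.3, -0.6, -0.1]
finger_gap: 0.0005
```

>>> move_arm([
  [0,0,0,0,0,0,0],
  [0,0,0,0,0,0,0],
  [0,0,0,0,0,0,0],
  [0,0,0,0,0,0,0],
  [0,0,0,0,0,0,0],
])

```text
time: 5.18
eef_pos: [0.5061, 0.124, 0.0751]
ee_rot: [0.001, 0.092, 0.996, 0.001]
contact_force: [0.8, -0.0, 0.3]
finger_gap: 0.0003
```

```bash
python3 d.py .4695 -.0725 .074
```

```text
t 5.175 pos [0.5061 0.124  0.0751] shift [ 0.007 -6.663  0.029]
turn [0.008 0.011 0.005] F [ 0.8 -0.   0.3] 0.0003420035876187703
```

>>> move_arm([
  [0,0,0,0,-0.14,0,0],
  [0,0,0,0,-0.28,0,0],
  [0,0,0,0,-0.42,0,0],
  [0,0,0,0,-0.56,0,0],
  [0,0,0,0,-0.7,0,0],
])

```text
time: 5.8
eef_pos: [0.5022, 0.103, 0.0751]
ee_rot: [0.001, 0.092, 0.996, 0.001]
contact_force: [0.5, -0.4, -0.1]
finger_gap: 0.0006
```

>>> move_arm([
  [0,0,0,0,-0.14,0,0],
  [0,0,0,0,-0.28,0,0],
  [0,0,0,0,-0.42,0,0],
  [0,0,0,0,-0.56,0,0],
  [0,0,0,0,-0.7,0,0],
])

```text
time: 6.42
eef_pos: [0.4984, 0.0821, 0.0751]
ee_rot: [0.001, 0.092, 0.996, 0.001]
contact_force: [-0.4, -0.0, 0.3]
finger_gap: 0.0006
```

```bash
python3 d.py .4695 -.0725 .074
```

```text
t 6.425 pos [0.4984 0.0821 0.0751] shift [ 0.007 -5.243  0.03 ]
turn [0.008 0.011 0.004] F [-0.4 -0.   0.3] 0.0006044562039376729
```

Tracking is accurate, so I'll continue at the same pace.

>>> move_arm([
  [0,0,0,0,-0.14,0,0],
  [0,0,0,0,-0.28,0,0],
  [0,0,0,0,-0.42,0,0],
  [0,0,0,0,-0.56,0,0],
  [0,0,0,0,-0.7,0,0],
])

```text
time: 7.05
eef_pos: [0.4945, 0.0612, 0.0751]
ee_rot: [0.001, 0.092, 0.996, 0.001]
contact_force: [1.1, 1.1, -0.2]
finger_gap: 0.0004
```

>>> move_arm([
  [0,0,0,0,-0.14,0,0],
  [0,0,0,0,-0.28,0,0],
  [0,0,0,0,-0.42,0,0],
  [0,0,0,0,-0.56,0,0],
  [0,0,0,0,-0.7,0,0],
])

```text
time: 7.68
eef_pos: [0.4906, 0.0403, 0.0751]
ee_rot: [0.001, 0.092, 0.996, 0.001]
contact_force: [-0.4, -0.2, -0.6]
finger_gap: 0.0005
```

>>> move_arm([
  [0,0,0,0,-0.14,0,0],
  [0,0,0,0,-0.28,0,0],
  [0,0,0,0,-0.42,0,0],
  [0,0,0,0,-0.56,0,0],
  [0,0,0,0,-0.7,0,0],
])

```text
time: 8.3
eef_pos: [0.4867, 0.0193, 0.075]
ee_rot: [0.001, 0.092, 0.996, 0.001]
contact_force: [0.0, 0.7, 0.3]
finger_gap: 0.0004
```

```bash
python3 d.py .4695 -.0725 .074
```

```text
t 8.3 pos [0.4867 0.0193 0.075 ] shift [ 0.007 -3.115  0.03 ]
turn [0.008 0.011 0.004] F [0.  0.7 0.3] 0.0003871453238700733
```

>>> move_arm([
  [0,0,0,0,-0.14,0,0],
  [0,0,0,0,-0.28,0,0],
  [0,0,0,0,-0.42,0,0],
  [0,0,0,0,-0.56,0,0],
  [0,0,0,0,-0.7,0,0],
])

```text
time: 8.93
eef_pos: [0.4828, -0.0016, 0.075]
ee_rot: [0.001, 0.092, 0.996, 0.001]
contact_force: [0.1, 0.9, 0.0]
finger_gap: 0.0006
```

>>> move_arm([
  [0,0,0,0,-0.14,0,0],
  [0,0,0,0,-0.28,0,0],
  [0,0,0,0,-0.42,0,0],
  [0,0,0,0,-0.56,0,0],
  [0,0,0,0,-0.7,0,0],
])

```text
time: 9.55
eef_pos: [0.479, -0.0225, 0.075]
ee_rot: [0.001, 0.092, 0.996, 0.001]
contact_force: [-0.3, -0.0, -0.4]
finger_gap: 0.0007
```

>>> move_arm([
  [0,0,0,0,-0.14,0,0],
  [0,0,0,0,-0.28,0,0],
  [0,0,0,0,-0.42,0,0],
  [0,0,0,0,-0.56,0,0],
  [0,0,0,0,-0.7,0,0],
])

```text
time: 10.18
eef_pos: [0.4751, -0.0434, 0.075]
ee_rot: [0.001, 0.092, 0.996, 0.001]
contact_force: [-0.2, -0.5, 0.6]
finger_gap: 0.0003
```

>>> move_arm([
  [0,0,0,0,-0.14,0,0],
  [0,0,0,0,-0.28,0,0],
  [0,0,0,0,-0.42,0,0],
  [0,0,0,0,-0.56,0,0],
  [0,0,0,0,-0.7,0,0],
])

```text
time: 10.8
eef_pos: [0.4712, -0.0643, 0.0749]
ee_rot: [0.001, 0.092, 0.996, 0.001]
contact_force: [0.2, -0.2, -0.4]
finger_gap: 0.0003
```

```bash
python3 d.py .4695 -.0725 .074
```

```text
t 10.8 pos [ 0.4712 -0.0643  0.0749] shift [ 0.006 -0.278  0.03 ]
turn [0.008 0.012 0.005] F [ 0.2 -0.2 -0.4] 0.00032113559752374837
```

>>> move_arm([
  [0,0,0,0,-0.12,0,0],
  [0,0,0,0,-0.22,0,0],
  [0,0,0,0,-0.27,0,0],
  [0,0,0,0,-0.28,0,0],
  [0,0,0,0,-0.28,0,0],
])

```text
time: 11.42
eef_pos: [0.4697, -0.0725, 0.0749]
ee_rot: [0.001, 0.092, 0.996, 0.001]
contact_force: [-0.6, 0.7, 0.3]
finger_gap: 0.0006
```

```bash
python3 - <<'E'
from workcell import env
import cv2
from h import *
o=[]
for n in('wrist','side'):
    p=env.get_image(n);e=env.state()['eef_pos'];t=proj(p,e);print(e.round(4),t)
    if n=='side':
        a,b=int(t[1])-45,int(t[0])-85;r=p['img'][a:a+90,b:b+171]
    else: r=p['img'][190:290,190:380]
    o.append(cv2.resize(r,(560,295),interpolation=cv2.INTER_CUBIC))
cv2.imwrite('pics/z4.png',cv2.vconcat(o))
E
python3 d.py .4695 -.0725 .074
```

```text
[ 0.4697 -0.0725  0.0749] (np.float64(282.85550361903313), np.float64(266.66011079906673))
[ 0.4697 -0.0725  0.0749] (np.float64(304.80525101989224), np.float64(291.85051598960786))
t 11.525 pos [ 0.4697 -0.0725  0.0749] shift [ 0.006 -0.     0.03 ]
turn [0.008 0.011 0.005] F [-0.2 -0.5  0.6] 0.000595926138844723
```

View pics/z4.png

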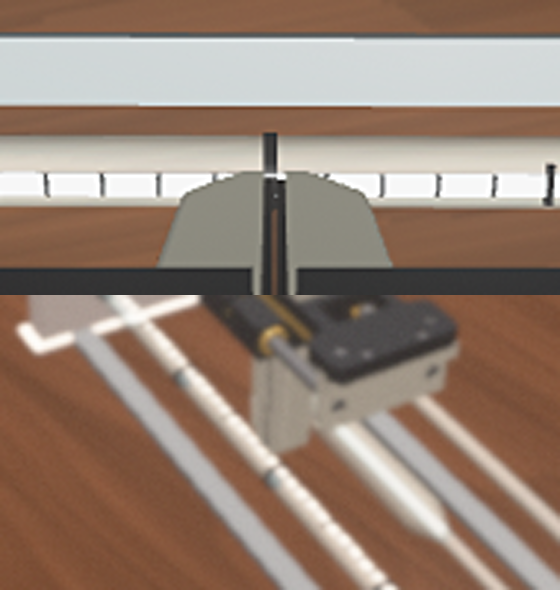

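```bash
python3 - <<'E'
from workcell import env
from h import *
p=env.get_image('wrist');s=env.get_image('top')
print(dep(p,281.7,252.7,.061),proj(p,(.4695,-.0734,.061)))
for n,q in(('w',p),('t',s)):
  for m in('mark_20ml','burette','pipette','tubing'):print(n,m,[(x['position'],x['p']) for x in env.mark_of(q,m)[:1]])
E
```

```text
[ 0.46794917 -0.07274355  0.061     ] (np.float64(281.0140991862365), np.float64(255.61650807988295))
w mark_20ml [([0.4681, -0.0748, 0.0651], 0.79)]
w burette [([0.4828, 0.0242, 0.0557], 0.78)]
w pipette []
w tubing [([0.5936, 0.0036, 0.0475], 0.55)]
t mark_20ml [([0.4677, -0.0739, 0.0606], 0.73)]
t burette [([0.488, 0.0225, 0.052], 0.82)]
t pipette [([0.5397, 0.0264, 0.0499], 0.73)]
t tubing [([0.5909, 0.0068, 0.0525], 0.89)]
```

The measurements agree to within about 2 mm, and the glassware hasn't moved. I'm handing the job in.

```bash
python3 - <<'E'
from workcell import env
print(env.finish_job()); s=env.state();print(s['time'],s['eef_pos'],s['contact_force'])
E
```

```text
the job is handed in; nothing more can be done
None
the job is handed in; nothing more can be done
```

The pointing job is done and handed in; no verdict is reported. With the gripper shut and pointing straight down about 14 mm above the glass, the arm held at the zero ring for just over 1.25 s. It then ran along the scale past the 10 ml ring to the 20 ml ring at about 34 mm/s, in about 6 s, and stopped there at 11.4 s on the clock.

**Position at the end:** the fingertip was at (0.470, -0.0725, 0.075). The top and wrist cameras put the 20 ml mark at about (0.468, -0.073, 0.061), which is within about 2 mm sideways. In the wrist view the ring lined up with the gap between the fingers at both ends of the run.

**Contact:** force readings stayed at noise level, around 1 N. The burette, pipette and tubing were located within a few mm of where they started, inside the network's error.

**Disagreement:** the side camera placed the burette about 3–4 mm nearer the robot than the other two cameras. I followed the top and wrist views.

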